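Make up two sampling kits

TASK

Make up the two sampling kits from the stock standing in the middle of the bench. The tray with three compartments gets the white reagent bottle and the amber dropper bottle, one in each of its two wide end compartments (either way round), and a small vial in the narrow compartment between them; the tray with two compartments gets the small glass beaker in its wide compartment and the other small vial in its narrow one. Stand everything upright on the tray floors without dropping it, and leave the roll of film, the timer and the petri dish where they are.

Things in the scene. Friction and masses are not known exactly. Their poses are not given: they have to be found in the camera images.
- vial_a_center (a point): One of two identical small clear sample vials with white screw cap, round, 20 mm diameter, 48 mm high (cap 18 mm diameter, top 10 mm). Stands loose, 14 g. Site at its centre, half-way up, z axis up along it. The two vials are interchangeable.
- vial_b_center (a point): The other of the two identical small vials, 20 mm diameter, 48 mm high, white cap. Site at its centre, half-way up, z axis up along it.
- reagent_center (a point): White plastic reagent bottle with white screw cap, round, 37 mm diameter to 72 mm height, 88 mm high in all (cap 29 mm diameter), the tallest of the stock. Stands loose, about 60 g (varies). Site at its centre, half-way up, z axis up along it.
- dropper_center (a point): Amber dropper bottle with black screw cap, round, 30 mm diameter to 60 mm height, 75 mm high in all (cap 24 mm diameter). Stands loose, about 50 g (varies). Site at its centre, half-way up, z axis up along it.
- beaker_center (a point): Small clear glass beaker, open at the top, 56 mm high; body about 40 mm diameter, flared rim over the top 7 mm 44 mm in x and, with its pouring spout, 50 mm in y. Stands loose and upright, 28 g. Site at its centre, half-way up, z axis up along it.
- tray_three: Fixed shallow grey plastic tray on the bench, outer walls 12 mm high and 3 mm thick, floor 3 mm thick (top of floor 3 mm above the bench), small lug 8 mm high at each end. Origin: centre of its underside; its y axis runs along the row of compartments, x across it, z up. 72 mm across (x), 188 mm long (y), 205 mm over the lugs. Three compartments in a row, each 66 mm deep in x: wide ones 66 mm long centred at y = -58 and y = +58 mm, a narrow one 44 mm long centred at y = 0.
- tray_two: Fixed shallow grey plastic tray on the bench, outer walls 12 mm high and 3 mm thick, floor 3 mm thick (top of floor 3 mm above the bench), small lug 8 mm high at each end. Origin: centre of its underside; its y axis runs along the row of compartments, x across it, z up. 72 mm across (x), 119 mm long (y), 141 mm over the lugs. Two compartments, each 66 mm deep in x: a wide one 66 mm long centred at y = -23.5 mm, a narrow one 44 mm long centred at y = +34.5 mm.
- film_center (a point): Bystander, not part of a kit: white roll of sealing film standing on end among the stock, 62 mm diameter, 50 mm high, loose. Site at its centre, half-way up, z axis up along it.
- timer_center (a point): Bystander: white bench timer with display, 39 x 68 mm on plan, 62 mm high, loose, stands behind the stock on the right. Site at its centre, half-way up, z axis up along it.
- petri_center (a point): Bystander: covered petri dish, 90 mm diameter, 17 mm high, loose, lies behind the stock. Site at its centre, half-way up, z axis up along it.
Mind the look-alikes: they are no part of the job. Leave any red look-alike of the part that bears dropper_center alone. What is shaped like the part that bears vial_a_center but pink is not meant.

How it is judged:
At the end, for the whole second after the job is handed in: Each thing stands released and at rest on the floor of its compartment as asked: tilt under 0.12 rad, height within 5 mm, centre within 28 mm of the compartment's middle along each tray axis (18 mm along the row in a narrow one); the vials may be swapped, so may the two bottles ((((x of reagent_center in the frame of tray_three between -0.028 and 0.028 m and y of reagent_center in the frame of tray_three between -0.086 and -0.03 m and z of reagent_center in the frame of tray_three between 0.042 and 0.052 m) and (x of dropper_center in the frame of tray_three between -0.028 and 0.028 m and y of dropper_center in the frame of tray_three between 0.03 and 0.086 m and z of dropper_center in the frame of tray_three between 0.0355 and 0.0455 m)) or ((x of reagent_center in the frame of tray_three between -0.028 and 0.028 m and y of reagent_center in the frame of tray_three between 0.03 and 0.086 m and z of reagent_center in the frame of tray_three between 0.042 and 0.052 m) and (x of dropper_center in the frame of tray_three between -0.028 and 0.028 m and y of dropper_center in the frame of tray_three between -0.086 and -0.03 m and z of dropper_center in the frame of tray_three between 0.0355 and 0.0455 m))) and (((x of vial_a_center in the frame of tray_three between -0.028 and 0.028 m and y of vial_a_center in the frame of tray_three between -0.018 and 0.018 m and z of vial_a_center in the frame of tray_three between 0.022 and 0.032 m) and (x of vial_b_center in the frame of tray_two between -0.028 and 0.028 m and y of vial_b_center in the frame of tray_two between 0.0165 and 0.0525 m and z of vial_b_center in the frame of tray_two between 0.022 and 0.032 m)) or ((x of vial_b_center in the frame of tray_three between -0.028 and 0.028 m and y of vial_b_center in the frame of tray_three between -0.018 and 0.018 m and z of vial_b_center in the frame of tray_three between 0.022 and 0.032 m) and (x of vial_a_center in the frame of tray_two between -0.028 and 0.028 m and y of vial_a_center in the frame of tray_two between 0.0165 and 0.0525 m and z of vial_a_center in the frame of tray_two between 0.022 and 0.032 m))) and x of beaker_center in the frame of tray_two between -0.028 and 0.028 m and y of beaker_center in the frame of tray_two between -0.0515 and 0.0045 m and z of beaker_center in the frame of tray_two between 0.026 and 0.036 m and angle between each of vial_a_center, vial_b_center, reagent_center, dropper_center, beaker_center's own z axis and vertical below 0.12 rad and linear speed of each of vial_a, vial_b, reagent, dropper, beaker below 0.02 m/s and contact force between each of vial_a, vial_b, reagent, dropper, beaker and the fingers below 0.1 N); the robot touches nothing.
It fails at once if the film roll is pushed more than 25 mm away or tipped over (distance of film_center from where it was at the start of the episode above 0.025 m or angle between film_center's own z axis and vertical above 0.5 rad).
It fails at once if the timer is pushed more than 25 mm away or tipped over (distance of timer_center from where it was at the start of the episode above 0.025 m or angle between timer_center's own z axis and vertical above 0.5 rad).
It fails at once if the petri dish is pushed more than 25 mm away or tipped over (distance of petri_center from where it was at the start of the episode above 0.025 m or angle between petri_center's own z axis and vertical above 0.5 rad).
It fails at once if a kit thing is dropped or thrown (moves faster than 0.8 m/s while the fingers do not touch it) ((linear speed of vial_a above 0.8 m/s and contact force between vial_a and the fingers below 0.05 N) or (linear speed of vial_b above 0.8 m/s and contact force between vial_b and the fingers below 0.05 N) or (linear speed of reagent above 0.8 m/s and contact force between reagent and the fingers below 0.05 N) or (linear speed of dropper above 0.8 m/s and contact force between dropper and the fingers below 0.05 N) or (linear speed of beaker above 0.8 m/s and contact force between beaker and the fingers below 0.05 N)).
It also fails if it takes over 115 s, if anything falls off the work surface, if the arm or the gripper's body presses on something with over 40 N, if the wrist force passes 120 N, or if a joint passes its speed limit or range.

ROBOT

A 6-joint arm with a two-finger parallel gripper is mounted at the origin on a cart in front of the work surface, level with it; the furniture and walls round the work are solid. World frame = base frame: x ahead of the robot, y to its left, z up, the work surface at z = 0. Lengths are in m, angles in rad, forces in N, time in s.
With the tool pointing down it reaches from about 0.4 to 0.925 m from the base axis. Payload 12.5 kg.
Tool frame: the origin (TCP) lies midway between the tips of the shut fingers; the grasp point (between the pads) lies 19 mm behind it; z points along the fingers, y is the direction in which the jaws open and shut (so a half turn about z gives the same grasp; the last joint's range is limited). The gripper opens to 95 mm and grips with 3 to 60 N. Pads are 20 mm wide; open, the fingers measure 119 mm over their backs; the gripper's body (75 mm by 180 mm) begins 59 mm behind the grasp point.
Start: joints at [1.131, 0.491, 1.559, -0, 1.092, -0.106], TCP at [0.205, 0.591, 0.215] pointing down, gripper open.
Joint ranges: [-3.1, 3.1], [-0.84, 2.19], [0.05, 2.79], [-1.13, 4.28], [0.06, 2.93], [-2.69, 2.69]. Speed limits (rad/s): [2.22, 2.22, 2.79, 3.14, 3.14, 3.14].

INTERFACE

Orientations are given as a unit quaternion [x, y, z, w].
In Python, from station import sensors, eyes, arm gives the robot as it stands.
- The arm moves only by the shell command python3 -m jog 'ROWS' [FORCE]. ROWS is a JSON object of lists of equal length, an entry for each row: "gripper": the finger opening in cm, from 0 to 9.51; "linear": the shift along the tool's x, y, z in cm, a list of three; "rotation": the turn, a rotation vector about the tool's x, y, z in degrees, a list of three. A call has 1 to 12 rows; each row is the pose to reach, as a shift and turn from the pose measured when the call began, along the tool's axes at that moment; what a row does not reach only later rows make up. A row lasts 1/12 s, in which the tool goes at most 41.7 mm and 7.16 degrees, less where a joint would pass 70% of its speed; a pose out of reach is approached as far as the arm can. A call with a gripper value outside its range is refused whole. The fingers move at their own pace and stop on an object; FORCE is the grip in N (left out, the last holds). Time passes only in rows, so rows that repeat a pose let the fingers close. It gives the time, the measured TCP pose, the force and the opening at its end, in the units of the state.
- sensors.read_state(): the state, without advancing time (a new reading comes with each control period).
- eyes.capture(name): name is "scene" or "top"; returns a dict with "color" (384x512x3 uint8, red, green, blue), "z_map" (384x512 float32, m along the optical axis (not along the pixel's ray), 0 where there is no reading), "fx", "fy", "cx", "cy" (pixels), "extrinsics" (4x4, takes a point from camera to world coordinates). Camera axes: x right, y up, looking along -z (the intrinsics and any distortion apply to the point x, -y, -z); pixel columns grow to the right and rows downward; lengths in m; the calibration is good to about 2 mm. A picture is of the moment at which its call begins.
- arm.job_done(): hands the job in, once; it reports no verdict.
The state is a dict: "clock": time; "joint_positions": joint angles; "qd": joint speeds; "joint_efforts": joint torques, N m; "ee_pos": TCP position; "eef_rot": TCP orientation; "contact_force": force on the tool from outside, world axes, zero at the start; "ft_torque": the same for the moment, N m; "grip_width": opening from 0.0 (shut) to 1.0 (fully open).
Only numpy, scipy, OpenCV 4.12 (cv2) and the standard library are available. Lean on these libraries where they do the work, as an engineer would, in place of code of your own. Each camera call takes 0.05 s, during which the arm holds its last target. There are 200 camera calls.

## Working session

There is one attempt and no reset: what is moved stays moved. The work goes in short steps, Python scripts to look and compute and a shell command to move; the robot and the scene stay as the last step left them, time stands still between calls to the robot, and variables do not carry over. Pictures are saved under pics/ and viewed, about 12 in all and at most 16, crops included, and the job is handed in when it is done.

```bash
mkdir -p pics; cat > h.py <<'E'
import numpy as np,cv2
from station import sensors,eyes,arm
def cap(n):
    d=eyes.capture(n);return d
def save(d,name,crop=None,s=1):
    im=d['color'][:,:,::-1]
    if crop: im=im[crop[1]:crop[3],crop[0]:crop[2]]
    cv2.imwrite('pics/'+name,cv2.resize(im,None,fx=s,fy=s,interpolation=cv2.INTER_CUBIC))
def pts(d):
    v,u=np.mgrid[:384,:512];z=d['z_map']
    P=np.stack([(u-d['cx'])/d['fx']*z,-(v-d['cy'])/d['fy']*z,-z,np.ones_like(z)],-1)
    W=P@np.array(d['extrinsics']).T;W=W[...,:3];W[z==0]=np.nan;return W
E
python3 - <<'E'
from h import *
print(sensors.read_state())
for n in('scene','top'):
    d=cap(n);save(d,n+'0.png',s=1.5);np.savez(n+'0.npz',**d)
    print(n,d['fx'],d['cx'],d['cy'],[k for k in d],np.round(d['extrinsics'],3).tolist(),(d['z_map']==0).mean())
E
```

```text
{'clock': 0.0, 'joint_positions': array([ 1.13140879e+00,  4.91576085e-01,  1.55946020e+00, -1.99637801e-05,
        1.09170795e+00, -1.05608969e-01]), 'qd': array([ 0.00170015, -0.00083837,  0.00028862,  0.00116297, -0.00254872,
       -0.00175853]), 'joint_efforts': array([-3.21344760e-04, -6.12642288e+01, -2.58182734e+01,  6.92454656e-02,
        4.81447508e-02, -1.74930728e-04]), 'ee_pos': array([0.20464033, 0.59028188, 0.21404778]), 'eef_rot': array([ 1.66111093e-01,  9.86106877e-01, -5.56931210e-04, -1.46439506e-04]), 'contact_force': array([ 0.01144682, -0.13892117,  0.16439484]), 'ft_torque': array([ 0.04285562, -0.03216272, -0.02339209]), 'grip_width': 0.9992752359426171}
scene 477.59498044793884 254.4345987319399 188.18528009681097 ['color', 'z_map', 'fx', 'fy', 'cx', 'cy', 'extrinsics'] [[0.905, 0.198, -0.376, 0.147], [-0.425, 0.446, -0.788, -0.831], [0.012, 0.873, 0.488, 0.588], [0.0, 0.0, 0.0, 1.0]] 0.003946940104166667
top 381.7024322045421 253.9467281252727 187.65522914132205 ['color', 'z_map', 'fx', 'fy', 'cx', 'cy', 'extrinsics'] [[0.012, 0.986, -0.167, 0.426], [-1.0, 0.014, 0.007, -0.006], [0.009, 0.167, 0.986, 0.903], [0.0, 0.0, 0.0, 1.0]] 0.003936767578125
```

View pics/scene0.png

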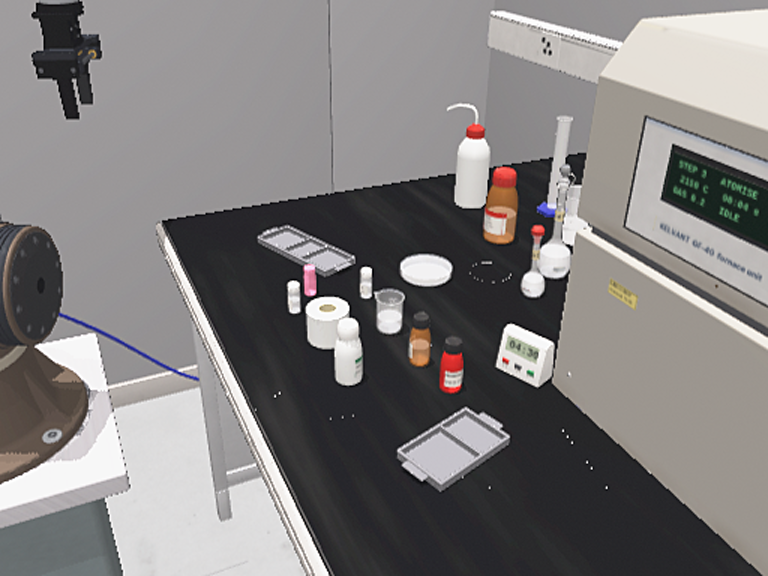

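View pics/top0.png

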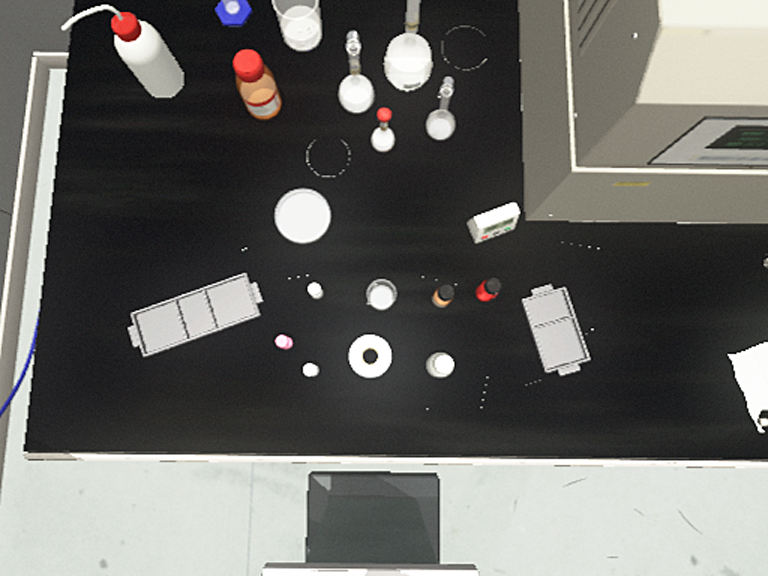

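The overview shows the white reagent bottle at top-view (440,364), amber dropper (443,296), beaker (381,294), and clear vials (315,290) and (310,369). The decoys are pink (284,342) and red (488,290). tray_three is at left and tray_two at right, with its larger compartment nearer the robot.

```bash
cat > m.py <<'E'
from h import *
def clusters(W,lo,hi,minn=15):
    M=((W[...,2]>lo)&(W[...,2]<hi)&(W[...,0]>0.15)&(W[...,0]<0.9)&(abs(W[...,1])<0.7)).astype(np.uint8)
    n,L,st,c=cv2.connectedComponentsWithStats(M,connectivity=8)
    for i in range(1,n):
        if st[i,4]>=minn: yield i,L==i,st[i],c[i]
E
python3 - <<'E'
from m import *
for n in('top','scene'):
    d=dict(np.load(n+'0.npz'));W=pts(d)
    bench=W[(abs(W[...,2])<.006)&(W[...,0]>.3)&(W[...,0]<.7)&(abs(W[...,1])<.5)]
    print(n,'bench z',np.median(bench[:,2]),bench[:,2].std())
    for i,m,s,c in clusters(W,.008,.3):
        p=W[m];t=np.percentile(p[:,2],97);top=p[p[:,2]>t-.006]
        print(np.round(c).astype(int),s[4],'top z %.3f'%t,'topxy mid',np.round((top.min(0)+top.max(0))[:2]/2,3),'ext',np.round(np.ptp(top,axis=0)[:2],3),'all mid',np.round((np.percentile(p,2,0)+np.percentile(p,98,0))[:2]/2,3),'ext',np.round(np.percentile(p,98,0)-np.percentile(p,2,0),3)[:2],d['color'][m].mean(0).astype(int))
E
```

```text
top bench z 0.00035733187033859526 0.0018396159724442071
[411 105] 10551 top z 0.294 topxy mid [ 0.773 -0.34 ] ext [0.197 0.21 ] all mid [ 0.781 -0.398] ext [0.21  0.319] [134 131 118]
[44 16] 30 top z 0.196 topxy mid [0.897 0.416] ext [0.005 0.014] all mid [0.896 0.42 ] ext [0.007 0.02 ] [243 243 238]
[236  54] 699 top z 0.195 topxy mid [0.883 0.034] ext [0.016 0.016] all mid [0.878 0.034] ext [0.035 0.051] [210 209 204]
[98 47] 706 top z 0.132 topxy mid [0.895 0.361] ext [0.009 0.035] all mid [0.893 0.356] ext [0.014 0.047] [194 193 184]
[170  56] 1018 top z 0.136 topxy mid [0.879 0.189] ext [0.04 0.04] all mid [0.872 0.186] ext [0.044 0.052] [189 107  83]
[294  76] 475 top z 0.166 topxy mid [ 0.836 -0.1  ] ext [0.012 0.013] all mid [ 0.833 -0.103] ext [0.033 0.041] [188 187 182]
[255  88] 308 top z 0.122 topxy mid [ 0.809 -0.012] ext [0.021 0.02 ] all mid [ 0.809 -0.011] ext [0.027 0.032] [218 182 176]
[201 143] 1084 top z 0.020 topxy mid [0.683 0.116] ext [0.09  0.088] all mid [0.682 0.116] ext [0.082 0.081] [236 237 235]
[329 147] 538 top z 0.063 topxy mid [ 0.677 -0.185] ext [0
[... 2633 characters left out ...]
t [0.017 0.019] all mid [0.436 0.089] ext [0.018 0.016] [212 210 209]
[259 206] 462 top z 0.055 topxy mid [ 0.55  -0.013] ext [0.043 0.047] all mid [ 0.55  -0.013] ext [0.039 0.042] [188 186 187]
[224 223] 1340 top z 0.087 topxy mid [ 0.445 -0.103] ext [0.027 0.028] all mid [ 0.455 -0.048] ext [0.054 0.147] [219 218 214]
[280 226] 409 top z 0.075 topxy mid [ 0.551 -0.109] ext [0.022 0.024] all mid [ 0.549 -0.112] ext [0.025 0.022] [145 108  81]
[301 242] 465 top z 0.075 topxy mid [ 0.561 -0.18 ] ext [0.022 0.022] all mid [ 0.559 -0.182] ext [0.025 0.022] [161  85  83]
[301 298] 663 top z 0.013 topxy mid [ 0.505 -0.286] ext [0.142 0.105] all mid [ 0.504 -0.287] ext [0.133 0.095] [170 167 172]
```

```bash
python3 - <<'E'
from m import *
for n in('top','scene'):
    d=dict(np.load(n+'0.npz'));W=pts(d);hsv=cv2.cvtColor(d['color'],cv2.COLOR_RGB2HSV)
    off=.0004 if n=='top' else -.001
    for name,c,L in(('three',(.522,.278),.205),('two',(.506,-.285),.141)):
        m=(np.hypot(W[...,0]-c[0],W[...,1]-c[1])<.125)&(W[...,2]<.02)&(hsv[...,2]>95)&(hsv[...,1]<40)
        k,Lb,st,_=cv2.connectedComponentsWithStats(m.astype(np.uint8));i=1+np.argmax(st[1:,4]);m=Lb==i
        p=W[m];r=cv2.minAreaRect((p[:,:2]*1000).astype(np.float32))
        print(n,name,'rect',np.round(r[0],1),np.round(r[1],1),round(r[2],1))
        ax=cv2.boxPoints(r);e=[ax[1]-ax[0],ax[2]-ax[1]];e=max(e,key=np.linalg.norm);e/=np.linalg.norm(e)
        e=e*np.sign(e[1] or 1)
        q=p[:,:2]*1000-r[0];y=q@e;x=q@np.array([e[1],-e[0]])
        print(' ydir',np.round(e,3),'x range',x[abs(x)<60].min().round(),x.max().round())
        h,ed=np.histogram(y,np.arange(-105,106,5));s=[np.round(1000*np.median(p[(y>=a)&(y<a+5)&(abs(x)<25),2]-off),0) if ((y>=a)&(y<a+5)&(abs(x)<25)).sum()>3 else None for a in ed[:-1]]
        print(' z-profile',[(int(a),float(b)) for a,b in zip(ed,s) if b is not None])
        v=hsv[...,2][m];print(' val',[(int(a),int(v[(abs(x)<25)&(y>=a)&(y<a+5)].mean())) for a in ed[:-1] if ((abs(x)<25)&(y>=a)&(y<a+5)).sum()>3])
E
```

```text
top three rect [522.6 278.2] [ 73.6 210.4] 20.7
 ydir [-0.353  0.936] x range -37.0 37.0
 z-profile [(-105, 10.0), (-100, 11.0), (-95, 12.0), (-90, 3.0), (-85, 3.0), (-80, 2.0), (-75, 2.0), (-70, 2.0), (-65, 2.0), (-60, 4.0), (-55, 2.0), (-50, 3.0), (-45, 2.0), (-40, 2.0), (-35, 2.0), (-30, 2.0), (-25, 11.0), (-20, 3.0), (-15, 3.0), (-10, 2.0), (-5, 3.0), (0, 2.0), (5, 2.0), (10, 3.0), (15, 3.0), (20, 9.0), (25, 3.0), (30, 3.0), (35, 2.0), (40, 1.0), (45, 3.0), (50, 2.0), (55, 3.0), (60, 2.0), (65, 2.0), (70, 2.0), (75, 2.0), (80, 2.0), (85, 2.0), (90, 11.0), (95, 10.0), (100, 10.0)]
 val [(-105, 205), (-100, 208), (-95, 189), (-90, 213), (-85, 219), (-80, 218), (-75, 218), (-70, 217), (-65, 217), (-60, 218), (-55, 216), (-50, 216), (-45, 216), (-40, 216), (-35, 216), (-30, 195), (-25, 182), (-20, 213), (-15, 214), (-10, 214), (-5, 214), (0, 213), (5, 213), (10, 212), (15, 211), (20, 173), (25, 205), (30, 212), (35, 211), (40, 210), (45, 211), (50, 210), (55, 210), (60, 210), (65, 210), (70, 210), (75, 210), (80, 210), (85, 203), (90, 174), (95, 208), (100, 190)]
top two rect [ 506.4
[... 1816 characters left out ...]
), (-70, 11.0), (-65, 12.0), (-60, 4.0), (-55, 3.0), (-50, 3.0), (-45, 3.0), (-40, 3.0), (-35, 3.0), (-30, 3.0), (-25, 3.0), (-20, 3.0), (-15, 2.0), (-10, 3.0), (-5, 3.0), (0, 7.0), (5, 11.0), (10, 3.0), (15, 3.0), (20, 3.0), (25, 3.0), (30, 3.0), (35, 3.0), (40, 3.0), (45, 4.0), (50, 11.0), (55, 11.0), (60, 10.0), (65, -0.0), (75, -1.0)]
 val [(-80, 178), (-75, 204), (-70, 172), (-65, 189), (-60, 196), (-55, 201), (-50, 202), (-45, 202), (-40, 202), (-35, 202), (-30, 202), (-25, 202), (-20, 203), (-15, 202), (-10, 203), (-5, 204), (0, 152), (5, 189), (10, 202), (15, 202), (20, 203), (25, 202), (30, 202), (35, 202), (40, 203), (45, 169), (50, 162), (55, 204), (60, 200), (65, 142), (75, 127)]
```

```bash
cat > go.py <<'E'
import sys
from h import *
from scipy.spatial.transform import Rotation as R
# go.py x y z yawdeg : shift (cm) and turn (deg) in tool axes to reach the TCP pose
x,y,z,yaw=map(float,sys.argv[1:5]);s=sensors.read_state()
r0=R.from_quat(s['eef_rot']);best=None
for k in(0,180):
    a=np.radians(yaw+k);Y=np.array([np.cos(a),np.sin(a),0]);Z=np.array([0,0,-1.]);t=R.from_matrix(np.stack([np.cross(Y,Z),Y,Z],1))
    v=np.degrees((r0.inv()*t).as_rotvec())
    if best is None or np.linalg.norm(v)<np.linalg.norm(best):best=v
print('at',np.round(s['ee_pos'],4),'t',s['clock'],'q6',s['joint_positions'][5].round(2),'grip mm',(s['grip_width']*95.1).round(1),'F',np.round(s['contact_force'],1))
print('linear cm',np.round(r0.inv().apply((np.array([x,y,z])-s['ee_pos'])*100),2),'rot',np.round(best,1))
E
python3 - <<'E'
from h import *
d=dict(np.load('top0.npz'));a=d['color'][176:216,233:273,::-1]
e=dict(np.load('scene0.npz'));b=e['color'][185:230,240:285,::-1]
f=lambda i:cv2.resize(i,(380,380),interpolation=cv2.INTER_NEAREST)
cv2.imwrite('pics/beaker.png',np.hstack([f(a),f(b)]))
E
python3 go.py 0.5585 0.089 0.12 20.7
```

```text
Traceback (most recent call last):
  File "go.py", line 11, in <module>
    print('at',np.round(s['ee_pos'],4),'t',s['clock'],'q6',s['joint_positions'][5].round(2),'grip mm',(s['grip_width']*95.1).round(1),'F',np.round(s['contact_force'],1))
                                                                                                      ^^^^^^^^^^^^^^^^^^^^^^^^^^^^
AttributeError: 'float' object has no attribute 'round'
```

View pics/beaker.png

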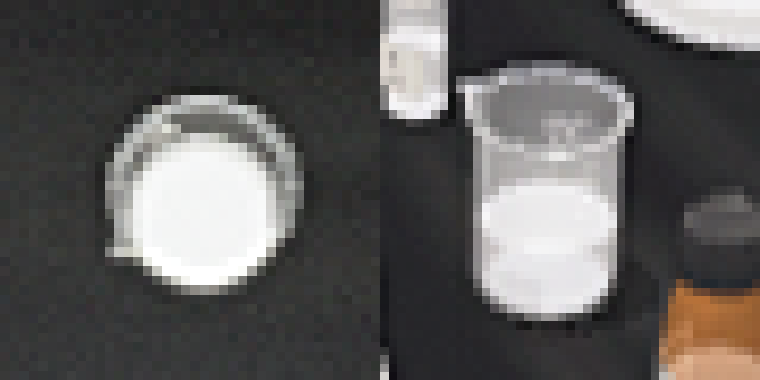

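The beaker's spout shows at left crop (115,252), about 120–125° in world. I'll grip the beaker with the jaws at yaw ~30°, across the spout.

```bash
sed -i "s/(s\['grip_width'\]\*95.1).round(1)/round(s['grip_width']*95.1,1)/" go.py; python3 go.py 0.5585 0.089 0.12 20.7
```

```text
at [0.2047 0.5903 0.2141] t 0.1 q6 -0.11 grip mm 95.1 F [ 0.6 -0.1 -0.1]
linear cm [-49.85 -35.76   9.45] rot [-0.1  0.  50.2]
```

```bash
python3 -m jog '{"gripper":[5,5,5,5,5,5,5,5,5,5,5,5],"linear":[[-49.8,-35.8,7],[-49.8,-35.8,7],[-49.8,-35.8,7],[-49.8,-35.8,7],[-49.8,-35.8,7],[-49.8,-35.8,7],[-49.8,-35.8,7],[-49.8,-35.8,7],[-49.8,-35.8,7],[-49.8,-35.8,7],[-49.8,-35.8,7],[-49.8,-35.8,7]],"rotation":[[0,0,50],[0,0,50],[0,0,50],[0,0,50],[0,0,50],[0,0,50],[0,0,50],[0,0,50],[0,0,50],[0,0,50],[0,0,50],[0,0,50]]}' 15; python3 go.py 0.5585 0.089 0.10 20.7
```

```text
clock: 1.1
ee_pos: [0.4914, 0.1823, 0.1575]
eef_rot: [0.567, 0.823, -0.001, -0.0]
contact_force: [0.8, 0.9, -0.3]
grip_width: 0.525
at [0.4914 0.1823 0.1575] t 1.1 q6 -0.13 grip mm 49.9 F [ 0.8  0.9 -0.3]
linear cm [-11.11   2.95   5.75] rot [-0.1  0.   0.2]
```

```bash
python3 -m jog '{"gripper":[5,5,5,5,5,5],"linear":[[-11.1,2.95,4],[-11.1,2.95,4],[-11.1,2.95,4],[-11.1,2.95,8],[-11.1,2.95,8],[-11.1,2.95,8]],"rotation":[[0,0,0],[0,0,0],[0,0,0],[0,0,0],[0,0,0],[0,0,0]]}'; python3 go.py 0.5585 0.089 0.015 20.7; python3 - <<'E'
from h import *
save(cap('scene'),'s1.png',(130,100,390,300),2.5)
E
```

```text
clock: 1.6
ee_pos: [0.5571, 0.089, 0.0763]
eef_rot: [0.568, 0.823, -0.002, -0.002]
contact_force: [-0.4, -0.0, -0.1]
grip_width: 0.528
at [0.5571 0.089  0.0763] t 1.6 q6 -0.32 grip mm 50.2 F [-0.4 -0.  -0.1]
linear cm [-0.05  0.16  6.13] rot [-0.3 -0.1  0.1]
```

View pics/s1.png

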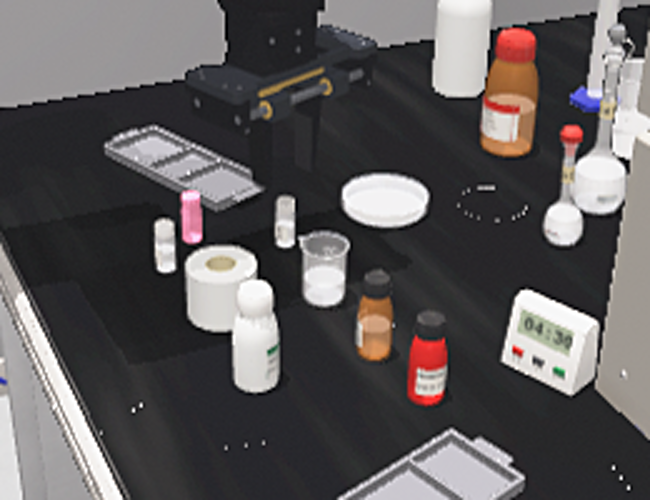

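The fingertips straddle crop column 285, just above the far vial's cap at (285,205), so the pose fits. Descending and gripping.

```bash
python3 -m jog '{"gripper":[5,5,5,5,1.5,1.5,1.5,1.5,1.5,1.5],"linear":[[0,0.1,3],[0,0.1,5],[0,0.1,6.2],[0,0.1,6.2],[0,0.1,6.2],[0,0.1,6.2],[0,0.1,6.2],[0,0.1,6.2],[0,0.1,6.2],[0,0.1,6.2]],"rotation":[[0,0,0],[0,0,0],[0,0,0],[0,0,0],[0,0,0],[0,0,0],[0,0,0],[0,0,0],[0,0,0],[0,0,0]]}' 15;  python3 go.py 0.522 0.278 0.12 20.7
```

```text
clock: 2.48
ee_pos: [0.5589, 0.0899, 0.0164]
eef_rot: [0.567, 0.824, -0.001, -0.0]
contact_force: [0.7, -0.7, 2.0]
grip_width: 0.198
at [0.5589 0.0899 0.0164] t 2.4833 q6 -0.32 grip mm 18.8 F [ 0.7 -0.7  2. ]
linear cm [ 18.89   3.24 -10.37] rot [-0.1  0.   0.2]
```

```bash
python3 -m jog '{"gripper":[1.5,1.5,1.5,1.5,1.5,1.5,1.5,1.5,1.5,1.5,1.5,1.5],"linear":[[0,0,-2],[0,0,-5],[0,0,-8],[4,0.6,-10],[8,1.4,-10.4],[12,2.1,-10.4],[16,2.8,-10.4],[18.9,3.25,-10.4],[18.9,3.25,-10.4],[18.9,3.25,-10.4],[18.9,3.25,-7],[18.9,3.25,-4]],"rotation":[[0,0,0],[0,0,0],[0,0,0],[0,0,0],[0,0,0],[0,0,0],[0,0,0],[0,0,0],[0,0,0],[0,0,0],[0,0,0],[0,0,0]]}' 15;  python3 go.py 0.522 0.278 0.0205 20.7;python3 - <<'E'
from h import *
save(cap('scene'),'s2.png',(130,100,390,300),2.5)
E
```

```text
clock: 3.48
ee_pos: [0.5228, 0.2774, 0.0566]
eef_rot: [0.567, 0.823, 0.0, 0.001]
contact_force: [0.7, -0.6, -0.8]
grip_width: 0.203
at [0.5228 0.2774 0.0566] t 3.4833 q6 0.01 grip mm 19.3 F [ 0.7 -0.6 -0.8]
linear cm [ 0.08 -0.06  3.61] rot [0.1 0.  0.2]
```

View pics/s2.png

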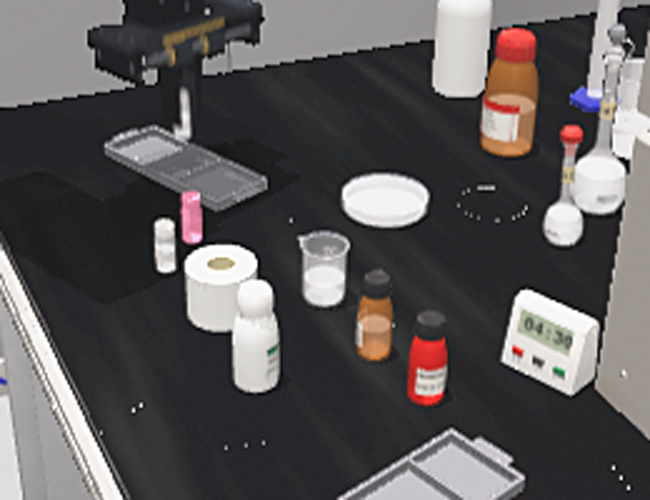

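The vial is held at (183,110), over the middle compartment. Lowering and releasing.

```bash
python3 -m jog '{"gripper":[1.5,1.5,1.5,1.5,1.5,4,4,4,4,4,4,4],"linear":[[0,0,1.5],[0,0,2.5],[0,0,3.2],[0,0,3.6],[0,0,3.6],[0,0,3.6],[0,0,3.6],[0,0,3.6],[0,0,3.6],[0,0,3.6],[0,0,1],[0,0,-2]],"rotation":[[0,0,0],[0,0,0],[0,0,0],[0,0,0],[0,0,0],[0,0,0],[0,0,0],[0,0,0],[0,0,0],[0,0,0],[0,0,0],[0,0,0]]}' 15;  python3 go.py 0.522 0.278 0.15 20.7; python3 go.py 0.5515 -0.012 0.12 30
```

```text
clock: 4.53
ee_pos: [0.5193, 0.2756, 0.0695]
eef_rot: [0.568, 0.823, -0.005, -0.003]
contact_force: [-0.3, -0.8, 0.7]
grip_width: 0.418
at [0.5193 0.2756 0.0695] t 4.5333 q6 0.01 grip mm 39.7 F [-0.3 -0.8  0.7]
linear cm [ 0.12  0.24 -8.05] rot [-0.7  0.   0.1]
at [0.5193 0.2756 0.0695] t 4.5333 q6 0.01 grip mm 39.7 F [-0.3 -0.8  0.7]
linear cm [-28.03  -7.27  -4.95] rot [-0.7 -0.  -9.2]
```

```bash
python3 -m jog '{"gripper":[4,6.6,6.6,6.6,6.6,6.6,6.6,6.6,6.6,6.6,6.6,6.6],"linear":[[0,0,-3],[-4,-1,-5],[-8,-2,-5],[-12,-3.1,-5],[-16,-4.15,-5],[-20,-5.2,-5],[-24,-6.2,-5],[-28,-7.3,-5],[-28,-7.3,-5],[-28,-7.3,-5],[-28,-7.3,-3],[-28,-7.3,-2.5]],"rotation":[[0,0,0],[0,0,-2],[0,0,-4],[0,0,-9],[0,0,-9],[0,0,-9],[0,0,-9],[0,0,-9],[0,0,-9],[0,0,-9],[0,0,-9],[0,0,-9]]}' 15;  python3 go.py 0.5515 -0.012 0.013 30;python3 - <<'E'
from m import *
for n in('top','scene'):
    d=cap(n);W=pts(d)
    for i,m,s,c in clusters(W,.03,.056,20):
        p=W[m];t=np.percentile(p[:,2],97);a=p[p[:,2]>t-.006]
        print(n,np.round(c).astype(int),'z %.3f'%t,np.round((a.min(0)+a.max(0))[:2]/2,3),np.round(np.ptp(a,axis=0)[:2],3))
    if n=='scene':save(d,'s3.png',(130,100,390,300),2.5)
E
```

```text
clock: 5.53
ee_pos: [0.55, -0.0109, 0.094]
eef_rot: [0.501, 0.865, -0.005, -0.004]
contact_force: [-0.3, 0.3, -0.4]
grip_width: 0.696
at [ 0.55   -0.0109  0.094 ] t 5.5333 q6 -0.65 grip mm 66.2 F [-0.3  0.3 -0.4]
linear cm [-0.19  0.19  8.1 ] rot [-0.8 -0.2 -0.1]
top [105  56] z 0.055 [0.892 0.355] [0.014 0.047]
top [237  63] z 0.055 [0.884 0.034] [0.031 0.041]
top [404 129] z 0.055 [ 0.788 -0.424] [0.221 0.368]
top [176  70] z 0.055 [0.864 0.185] [0.034 0.052]
top [293  82] z 0.053 [ 0.838 -0.104] [0.02  0.024]
top [255  91] z 0.052 [ 0.809 -0.012] [0.005 0.01 ]
top [328 150] z 0.055 [ 0.667 -0.185] [0.026 0.071]
top [323 195] z 0.055 [ 0.561 -0.173] [0.02  0.023]
top [127 209] z 0.053 [0.519 0.275] [0.016 0.017]
scene [308 125] z 0.055 [0.892 0.349] [0.015 0.038]
scene [333 148] z 0.056 [0.872 0.178] [0.051 0.045]
scene [202 155] z 0.051 [0.517 0.273] [0.018 0.022]
scene [369 169] z 0.055 [0.883 0.031] [0.034 0.035]
scene [356 182] z 0.054 [ 0.809 -0.014] [0.01 0.01]
scene [206 181] z 0.049 [0.478 0.133] [0.016 0.023]
scene [195 193] z 0.049 [0.436 0.091] [0.016 0.022]
scene [259 202] z 0.055 [ 0.55  -0.012] [0.043 0.047]
scene [217 209] z 0.050 [0.458 0.001] [0.062 0.066]
scene [280 226] z 0.055 [ 0.55 -0.11] [0.023 0.021]
scene [351 233] z 0.055 [ 0.674 -0.192] [0.045 0.064]
scene [232 238] z 0.055 [ 0.444 -0.108] [0.033 0.026]
scene [301 243] z 0.055 [ 0.56  -0.181] [0.023 0.022]
scene [444 309] z 0.055 [ 0.677 -0.404] [0.006 0.323]
```

View pics/s3.png

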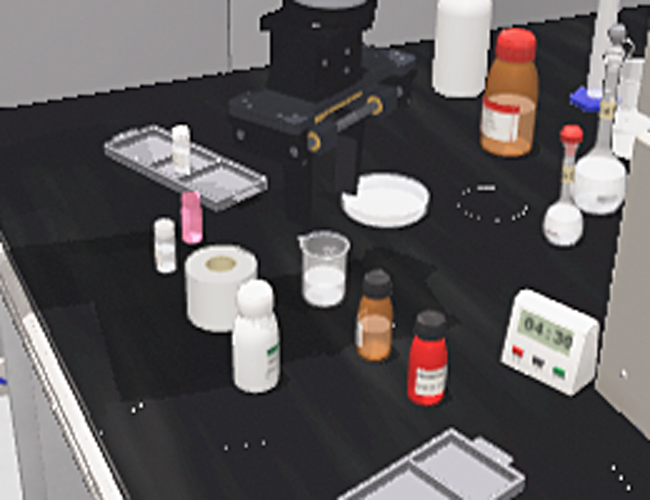

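The first vial stands upright in the middle compartment at (181,150), top at 51–53 mm as expected. The gripper is centred above the beaker.

```bash
python3 -m jog '{"gripper":[6.6,6.6,6.6,6.6,3.5,3.5,3.5,3.5,3.5,3.5],"linear":[[-0.15,0.15,3],[-0.15,0.15,6],[-0.15,0.15,8],[-0.15,0.15,8],[-0.15,0.15,8],[-0.15,0.15,8],[-0.15,0.15,8],[-0.15,0.15,8],[-0.15,0.15,8],[-0.15,0.15,8]],"rotation":[[0,0,0],[0,0,0],[0,0,0],[0,0,0],[0,0,0],[0,0,0],[0,0,0],[0,0,0],[0,0,0],[0,0,0]]}' 12;  python3 go.py 0.4834 -0.2916 0.13 30
```

```text
clock: 6.47
ee_pos: [0.552, -0.0116, 0.0158]
eef_rot: [0.501, 0.866, -0.005, -0.004]
contact_force: [1.8, 1.0, 7.7]
grip_width: 0.441
at [ 0.552  -0.0116  0.0158] t 6.4667 q6 -0.65 grip mm 42.0 F [1.8 1.  7.7]
linear cm [-20.84 -20.03 -11.21] rot [-0.7 -0.1 -0.1]
```

```bash
python3 -m jog '{"gripper":[3.5,3.5,3.5,3.5,3.5,3.5,3.5,3.5,3.5,3.5,3.5,3.5],"linear":[[0,0,-2],[0,0,-5],[0,0,-8],[0,0,-11.3],[-2.5,-2.5,-11.3],[-5,-5,-11.3],[-8,-7.7,-11.3],[-11,-10.5,-11.3],[-14,-13.3,-11.3],[-17,-16.3,-11.3],[-20,-19.3,-11.3],[-20.8,-20,-11.3]],"rotation":[[0,0,0],[0,0,0],[0,0,0],[0,0,0],[0,0,0],[0,0,0],[0,0,0],[0,0,0],[0,0,0],[0,0,0],[0,0,0],[0,0,0]]}' 12;  python3 go.py 0.4834 -0.2916 0.0195 30
```

```text
clock: 7.47
ee_pos: [0.4821, -0.2958, 0.1313]
eef_rot: [0.502, 0.865, -0.005, -0.003]
contact_force: [-0.0, -0.2, -0.2]
grip_width: 0.444
at [ 0.4821 -0.2958  0.1313] t 7.4667 q6 -1.17 grip mm 42.2 F [-0.  -0.2 -0.2]
linear cm [ 0.3   0.45 11.18] rot [-0.7  0.  -0.3]
```

```bash
python3 -m jog '{"gripper":[3.5,3.5,3.5,3.5,3.5,3.5],"linear":[[0.2,0.3,1],[0.2,0.3,4],[0.2,0.3,7],[0.2,0.3,8.5],[0.2,0.3,8.5],[0.2,0.3,8.5]],"rotation":[[0,0,0],[0,0,0],[0,0,0],[0,0,0],[0,0,0],[0,0,0]]}' 12;  python3 go.py 0.4834 -0.2916 0.0195 30; python3 - <<'E'
from h import *
save(cap('scene'),'s4.png',(200,180,400,340),3)
E
```

```text
clock: 7.97
ee_pos: [0.4828, -0.2918, 0.0458]
eef_rot: [0.502, 0.865, -0.005, -0.004]
contact_force: [-0.3, 0.3, -0.0]
grip_width: 0.444
at [ 0.4828 -0.2918  0.0458] t 7.9667 q6 -1.16 grip mm 42.2 F [-0.3  0.3 -0. ]
linear cm [-0.01  0.09  2.63] rot [-0.7 -0.1 -0.2]
```

View pics/s4.png

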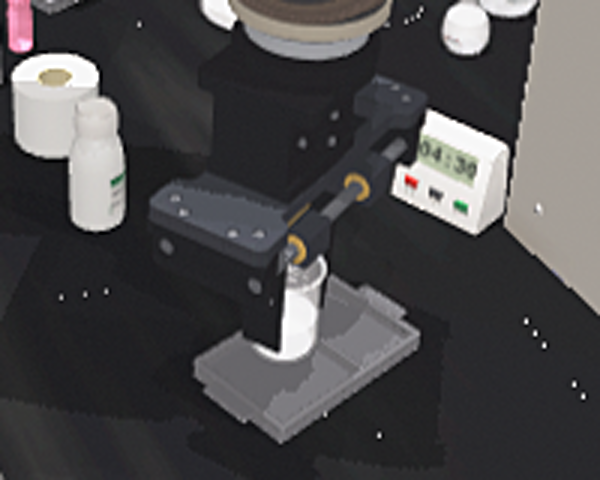

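The beaker hangs upright at (300,310) over the large near compartment, and the timer is clear. Lowering and releasing.

```bash
python3 -m jog '{"gripper":[3.5,3.5,3.5,3.5,3.5,6.2,6.2,6.2,6.2,6.2,6.2,6.2],"linear":[[0,0,1],[0,0,2],[0,0,2.4],[0,0,2.6],[0,0,2.6],[0,0,2.6],[0,0,2.6],[0,0,2.6],[0,0,2.6],[0,0,2.6],[0,0,1],[0,0,-2]],"rotation":[[0,0,0],[0,0,0],[0,0,0],[0,0,0],[0,0,0],[0,0,0],[0,0,0],[0,0,0],[0,0,0],[0,0,0],[0,0,0],[0,0,0]]}' 12;  python3 go.py 0.4834 -0.2916 0.13 30
```

```text
clock: 9.02
ee_pos: [0.4823, -0.2914, 0.0649]
eef_rot: [0.502, 0.865, -0.005, -0.005]
contact_force: [0.5, 0.9, -0.7]
grip_width: 0.653
at [ 0.4823 -0.2914  0.0649] t 9.0167 q6 -1.16 grip mm 62.1 F [ 0.5  0.9 -0.7]
linear cm [-0.04 -0.   -6.51] rot [-0.8 -0.3 -0.2]
```

```bash
python3 go.py 0.437 0.0925 0.12 -59; python3 -m jog '{"gripper":[6.2,6.2,5,5,5,5,5,5,5,5,5,5],"linear":[[0,0,-3],[0,0,-6.5],[0,0,-8],[0,0,-8],[0,0,-8],[0,0,-8],[0,0,-8],[0,0,-8],[0,0,-8],[0,0,-8],[0,0,-8],[0,0,-8]],"rotation":[[0,0,0],[0,0,0],[0,0,7],[0,0,14],[0,0,21],[0,0,28],[0,0,35],[0,0,42],[0,0,49],[0,0,56],[0,0,63],[0,0,70]]}' 12; python3 go.py 0.437 0.0925 0.12 -60; python3 - <<'E'
from m import *
for n in('top','scene'):
    d=cap(n);W=pts(d)
    for i,m,s,c in clusters(W,.025,.1,20):
        p=W[m];t=np.percentile(p[:,2],97);a=p[p[:,2]>t-.006];q=(a.min(0)+a.max(0))[:2]/2
        if q[0]<.6:print(n,np.round(c).astype(int),'z %.3f'%t,np.round(q,3),np.round(np.ptp(a,axis=0)[:2],3))
E
```

```text
at [ 0.4823 -0.2914  0.0649] t 9.0167 q6 -1.16 grip mm 62.1 F [ 0.5  0.9 -0.7]
linear cm [35.6  15.04 -5.55] rot [-0.8  0.4 88.7]
clock: 10.02
ee_pos: [0.4834, -0.2911, 0.145]
eef_rot: [0.908, 0.418, -0.007, -0.002]
contact_force: [0.3, -0.6, 0.4]
grip_width: 0.524
at [ 0.4834 -0.2911  0.145 ] t 10.0167 q6 0.06 grip mm 49.8 F [ 0.3 -0.6  0.4]
linear cm [ 26.14 -28.46   2.45] rot [-0.4  0.7 19.4]
top [325 192] z 0.078 [ 0.563 -0.175] [0.023 0.022]
top [295 196] z 0.077 [ 0.554 -0.106] [0.023 0.02 ]
top [127 209] z 0.053 [0.519 0.275] [0.016 0.018]
top [375 227] z 0.061 [ 0.485 -0.288] [0.04  0.034]
top [188 227] z 0.051 [0.481 0.136] [0.016 0.018]
top [246 237] z 0.053 [0.461 0.005] [0.06 0.06]
top [293 243] z 0.091 [ 0.449 -0.1  ] [0.025 0.026]
top [206 246] z 0.051 [0.44  0.093] [0.015 0.016]
scene [202 156] z 0.051 [0.517 0.272] [0.016 0.019]
scene [206 182] z 0.049 [0.478 0.134] [0.016 0.02 ]
scene [195 194] z 0.049 [0.436 0.091] [0.018 0.022]
scene [225 220] z 0.087 [ 0.445 -0.103] [0.026 0.028]
scene [275 226] z 0.068 [ 0.541 -0.105] [0.002 0.005]
scene [285 224] z 0.070 [ 0.559 -0.116] [0.006 0.007]
scene [301 239] z 0.075 [ 0.561 -0.179] [0.022 0.021]
scene [294 288] z 0.058 [ 0.481 -0.294] [0.044 0.045]
```

```bash
python3 -m jog '{"gripper":[5,5,5,5,5,5,5,5,5,5,5,5],"linear":[[2.6,-2.8,0],[5.2,-5.7,0],[7.8,-8.5,0],[10.4,-11.4,0],[13,-14.2,0],[15.6,-17.1,0],[18.2,-20,0],[20.8,-22.8,0],[23.4,-25.6,0],[26,-28.4,0.5],[26.1,-28.5,3],[26.1,-28.5,5]],"rotation":[[0,0,4],[0,0,8],[0,0,12],[0,0,16],[0,0,19],[0,0,19],[0,0,19],[0,0,19],[0,0,19],[0,0,19],[0,0,19],[0,0,19]]}' 15; python3 go.py 0.437 0.092 0.016 -60
```

```text
clock: 11.12
ee_pos: [0.4345, 0.0944, 0.0944]
eef_rot: [0.963, 0.269, -0.006, -0.0]
contact_force: [0.1, 0.9, -0.9]
grip_width: 0.528
at [0.4345 0.0944 0.0944] t 11.1167 q6 1.1 grip mm 50.2 F [ 0.1  0.9 -0.9]
linear cm [0.19 0.36 7.84] rot [-0.2  0.7  1.2]
```

```bash
python3 -m jog '{"gripper":[5,5,5,5,5,1.5,1.5,1.5,1.5,1.5,1.5],"linear":[[0.2,0.3,0.5],[0.2,0.3,3],[0.2,0.3,6],[0.2,0.3,7.8],[0.2,0.3,7.8],[0.2,0.3,7.8],[0.2,0.3,7.8],[0.2,0.3,7.8],[0.2,0.3,7.8],[0.2,0.3,7.8],[0.2,0.3,7.8]],"rotation":[[0,0,0],[0,0.7,0],[0,0.7,0],[0,0.7,0],[0,0.7,0],[0,0.7,0],[0,0.7,0],[0,0.7,0],[0,0.7,0],[0,0.7,0],[0,0.7,0]]}' 15; python3 go.py 0.539 -0.2753 0.12 -60
```

```text
clock: 12.03
ee_pos: [0.4371, 0.0926, 0.017]
eef_rot: [0.963, 0.269, 0.0, -0.002]
contact_force: [0.7, -0.4, 4.3]
grip_width: 0.199
at [0.4371 0.0926 0.017 ] t 12.0333 q6 1.08 grip mm 18.9 F [ 0.7 -0.4  4.3]
linear cm [-10.31  36.72 -10.44] rot [-0.2 -0.1  1.2]
```

```bash
python3 -m jog '{"gripper":[1.5,1.5,1.5,1.5,1.5,1.5,1.5,1.5,1.5,1.5,1.5,1.5],"linear":[[0,0,-3],[0,0,-6],[0,0,-9],[0,0,-12],[-1,3.6,-13],[-2,7.2,-13],[-3,10.8,-13],[-4,14.4,-13],[-5,18,-13],[-6,21.6,-13],[-7,25.2,-13],[-8,28.6,-13]],"rotation":[[0,0,0],[0,0,0],[0,0,0],[0,0,0],[0,0,0],[0,0,0],[0,0,0],[0,0,0],[0,0,0],[0,0,0],[0,0,0],[0,0,0]]}' 15; python3 go.py 0.539 -0.2753 0.06 -60
```

```text
clock: 13.03
ee_pos: [0.5169, -0.196, 0.1462]
eef_rot: [0.963, 0.269, 0.001, -0.002]
contact_force: [0.9, -0.2, 0.1]
grip_width: 0.198
at [ 0.5169 -0.196   0.1462] t 13.0333 q6 0.54 grip mm 18.9 F [ 0.9 -0.2  0.1]
linear cm [-2.23  7.95  8.59] rot [-0.2 -0.1  1.2]
```

```bash
python3 -m jog '{"gripper":[1.5,1.5,1.5,1.5,1.5,1.5,1.5,1.5,1.5],"linear":[[-1,3.5,0],[-1.9,6.5,0],[-2.2,7.9,0],[-2.2,7.9,0],[-2.2,7.9,3],[-2.2,7.9,6],[-2.2,7.9,8.5],[-2.2,7.9,8.5],[-2.2,7.9,8.5]],"rotation":[[0,0,0],[0,0,0],[0,0,0],[0,0,0],[0,0,0],[0,0,0],[0,0,0],[0,0,0],[0,0,0]]}' 15; python3 go.py 0.539 -0.2753 0.0205 -60;python3 - <<'E'
from h import *
save(cap('scene'),'s5.png',(200,180,400,340),3)
E
```

```text
clock: 13.78
ee_pos: [0.5385, -0.2737, 0.0607]
eef_rot: [0.963, 0.269, -0.0, -0.003]
contact_force: [0.3, -0.6, 0.1]
grip_width: 0.2
at [ 0.5385 -0.2737  0.0607] t 13.7833 q6 0.44 grip mm 19.0 F [ 0.3 -0.6  0.1]
linear cm [-0.04  0.18  4.02] rot [-0.3 -0.1  1.2]
```

View pics/s5.png

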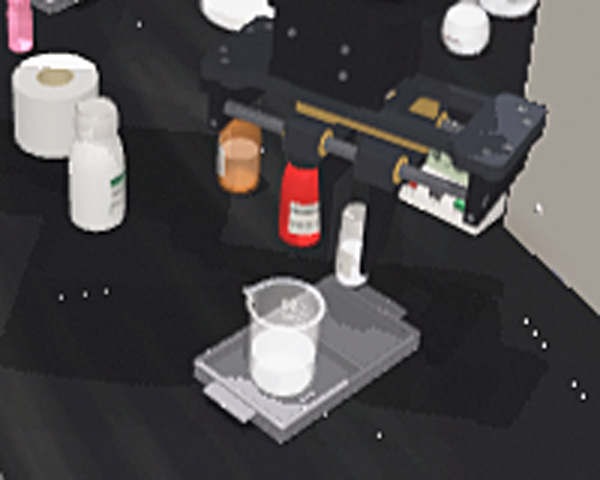

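The beaker stands upright in its compartment at (285,340), and the vial is held above the narrow one at (352,245). The red bottle, timer and gripper body are clear. Lowering.

```bash
python3 -m jog '{"gripper":[1.5,1.5,1.5,1.5,1.5,1.5,3.6,3.6,3.6,3.6,3.6,3.6],"linear":[[0,0.15,1.5],[0,0.15,2.8],[0,0.15,3.5],[0,0.15,4],[0,0.15,4],[0,0.15,4],[0,0.15,4],[0,0.15,4],[0,0.15,4],[0,0.15,4],[0,0.15,2],[0,0.15,-1]],"rotation":[[0,0,0],[0,0,0],[0,0,0],[0,0,0],[0,0,0],[0,0,0],[0,0,0],[0,0,0],[0,0,0],[0,0,0],[0,0,0],[0,0,0]]}' 15; python3 -m jog '{"gripper":[3.6,3.6,3.6,5.8,5.8,5.8,5.8,5.8,5.8,5.8,5.8,5.8],"linear":[[0,0,-3],[0,0,-6],[0,0,-8],[0,0,-8],[0,0,-8],[0,0,-8],[0,0,-8],[0,0,-8],[0,0,-8],[0,0,-8],[0,0,-8],[0,0,-8]],"rotation":[[0,0,0],[0,0,0],[0,0,0],[0,0,-7],[0,0,-14],[0,0,-21],[0,0,-28],[0,0,-35],[0,0,-42],[0,0,-49],[0,0,-56],[0,0,-63]]}'; python3 go.py 0.5515 -0.107 0.13 20.7
```

```text
clock: 14.83
ee_pos: [0.5388, -0.2749, 0.0703]
eef_rot: [0.963, 0.269, -0.001, -0.003]
contact_force: [-0.2, -0.7, 0.2]
grip_width: 0.378
clock: 15.83
ee_pos: [0.539, -0.2754, 0.1504]
eef_rot: [0.679, 0.734, 0.001, -0.003]
contact_force: [0.8, 0.7, 0.2]
grip_width: 0.61
at [ 0.539  -0.2754  0.1504] t 15.8333 q6 -0.66 grip mm 58.0 F [0.8 0.7 0.2]
linear cm [16.67  2.58  2.14] rot [ -0.1  -0.4 -16.2]
```

```bash
python3 -m jog '{"gripper":[5.8,5.8,5.8,5.8,5.8,5.8,5.8,5.8,5.8,5.8],"linear":[[3.5,0.5,0],[7,1.1,0],[10.5,1.6,0],[14,2.2,0],[16.6,2.6,0],[16.6,2.6,0],[16.6,2.6,2],[16.6,2.6,4.5],[16.6,2.6,5],[16.6,2.6,5]],"rotation":[[0,0,-5],[0,0,-10],[0,0,-16],[0,0,-16],[0,0,-16],[0,0,-16],[0,0,-16],[0,0,-16],[0,0,-16],[0,0,-16]]}'; python3 go.py 0.5515 -0.107 0.025 20.7; python3 - <<'E'
from m import *
for n in('top','scene'):
    d=cap(n);W=pts(d)
    for i,m,s,c in clusters(W,.025,.092,15):
        p=W[m];t=np.percentile(p[:,2],97);a=p[p[:,2]>t-.006];q=(a.min(0)+a.max(0))[:2]/2
        if q[0]<.6:print(n,np.round(c).astype(int),'z %.3f'%t,np.round(q,3),np.round(np.ptp(a,axis=0)[:2],3))
E
```

```text
clock: 16.67
ee_pos: [0.5509, -0.1077, 0.1002]
eef_rot: [0.57, 0.822, 0.001, -0.005]
contact_force: [-0.7, -0.7, 0.7]
grip_width: 0.612
at [ 0.5509 -0.1077  0.1002] t 16.6667 q6 -0.68 grip mm 58.2 F [-0.7 -0.7  0.7]
linear cm [-0.02  0.1   7.52] rot [-0.2 -0.5 -0.2]
top [127 209] z 0.053 [0.519 0.274] [0.016 0.017]
top [383 227] z 0.061 [ 0.484 -0.301] [0.042 0.029]
top [188 227] z 0.051 [0.481 0.136] [0.016 0.018]
top [242 235] z 0.053 [0.461 0.01 ] [0.06  0.051]
top [509 281] z 0.028 [ 0.369 -0.588] [0.009 0.012]
scene [202 156] z 0.051 [0.518 0.273] [0.018 0.021]
scene [206 182] z 0.048 [0.478 0.134] [0.016 0.021]
scene [225 220] z 0.087 [ 0.445 -0.104] [0.027 0.028]
scene [280 222] z 0.075 [ 0.55  -0.109] [0.022 0.023]
scene [301 239] z 0.074 [ 0.561 -0.178] [0.022 0.025]
scene [318 275] z 0.052 [ 0.54  -0.277] [0.018 0.018]
scene [294 288] z 0.058 [ 0.482 -0.294] [0.043 0.046]
```

Second vial now stands at (0.540, -0.277), as wanted. Next is the dropper grasp.

```bash
python3 -m jog '{"gripper":[5.8,5.8,5.8,5.8,5.8,2.5,2.5,2.5,2.5,2.5,2.5],"linear":[[0,0.1,2],[0,0.1,5],[0,0.1,7],[0,0.1,7.5],[0,0.1,7.5],[0,0.1,7.5],[0,0.1,7.5],[0,0.1,7.5],[0,0.1,7.5],[0,0.1,7.5],[0,0.1,7.5]],"rotation":[[0,0,0],[0,0,0],[0,0,0],[0,0,0],[0,0,0],[0,0,0],[0,0,0],[0,0,0],[0,0,0],[0,0,0],[0,0,0]]}' 25; python3 go.py 0.5015 0.332 0.17 20.7;  python3 go.py 0.5425 0.224 0.17 20.7
```

```text
clock: 17.68
ee_pos: [0.553, -0.1073, 0.0277]
eef_rot: [0.57, 0.822, 0.002, -0.003]
contact_force: [-0.8, 0.6, 6.4]
grip_width: 0.312
at [ 0.553  -0.1073  0.0277] t 17.6833 q6 -0.68 grip mm 29.7 F [-0.8  0.6  6.4]
linear cm [ 43.04  10.56 -13.97] rot [-0.  -0.3 -0.2]
at [ 0.553  -0.1073  0.0277] t 17.6833 q6 -0.68 grip mm 29.7 F [-0.8  0.6  6.4]
linear cm [ 31.49  10.62 -14.04] rot [-0.  -0.3 -0.2]
```

```bash
python3 -m jog '{"gripper":[2.5,2.5,2.5,2.5,2.5,2.5,2.5,2.5,2.5,2.5,2.5,2.5],"linear":[[0,0,-2],[0,0,-5],[0,0,-8],[0,0,-11],[3.5,0.9,-13],[7.1,1.7,-14],[10.7,2.6,-14],[14.3,3.5,-14],[18,4.4,-14],[21.6,5.3,-14],[25.2,6.2,-14],[28.7,7,-14]],"rotation":[[0,0,0],[0,0,0],[0,0,0],[0,0,0],[0,0,0],[0,0,0],[0,0,0],[0,0,0],[0,0,0],[0,0,0],[0,0,0],[0,0,0]]}' 25; python3 go.py 0.5015 0.332 0.07 20.7
```

```text
clock: 18.68
ee_pos: [0.5178, 0.1871, 0.1697]
eef_rot: [0.57, 0.822, 0.002, -0.003]
contact_force: [0.7, -0.2, -0.8]
grip_width: 0.312
at [0.5178 0.1871 0.1697] t 18.6833 q6 -0.14 grip mm 29.7 F [ 0.7 -0.2 -0.8]
linear cm [14.08  3.55 10.05] rot [ 0.  -0.4 -0.2]
```

```bash
python3 -m jog '{"gripper":[2.5,2.5,2.5,2.5,2.5,2.5,2.5,2.5,2.5,2.5,2.5],"linear":[[3.6,0.9,0],[7.2,1.8,0],[10.8,2.7,0],[13.4,3.4,0],[14.1,3.5,0],[14.1,3.5,0],[14.1,3.5,3],[14.1,3.5,6.5],[14.1,3.5,9.5],[14.1,3.5,10.5],[14.1,3.5,10.5]],"rotation":[[0,0,0],[0,0,0],[0,0,0],[0,0,0],[0,0,0],[0,0,0],[0,0,0],[0,0,0],[0,0,0],[0,0,0],[0,0,0]]}' 25; python3 go.py 0.5015 0.332 0.0315 20.7;python3 - <<'E'
from h import *
save(cap('scene'),'s6.png',(130,90,330,250),3)
E
```

```text
clock: 19.6
ee_pos: [0.5002, 0.3303, 0.0635]
eef_rot: [0.57, 0.821, -0.0, -0.004]
contact_force: [0.0, -0.3, -0.6]
grip_width: 0.31
at [0.5002 0.3303 0.0635] t 19.6 q6 0.11 grip mm 29.4 F [ 0.  -0.3 -0.6]
linear cm [0.1  0.19 3.2 ] rot [-0.3 -0.3 -0.3]
```

View pics/s6.png

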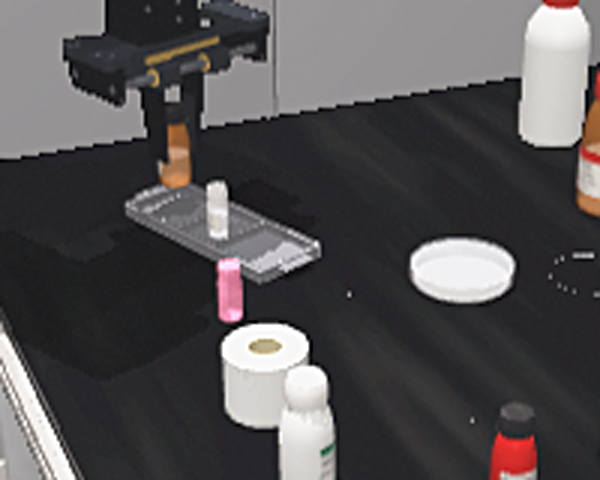

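The dropper hangs upright at (177,150) over the far compartment, and the vial is standing at (217,210). Lowering and releasing.

```bash
python3 -m jog '{"gripper":[2.5,2.5,2.5,2.5,2.5,2.5,4.8,4.8,4.8,4.8,4.8,4.8],"linear":[[0.1,0.2,1],[0.1,0.2,2],[0.1,0.2,2.8],[0.1,0.2,3.2],[0.1,0.2,3.2],[0.1,0.2,3.2],[0.1,0.2,3.2],[0.1,0.2,3.2],[0.1,0.2,3.2],[0.1,0.2,3.2],[0.1,0.2,1],[0.1,0.2,-2]],"rotation":[[0,0,0],[0,0,0],[0,0,0],[0,0,0],[0,0,0],[0,0,0],[0,0,0],[0,0,0],[0,0,0],[0,0,0],[0,0,0],[0,0,0]]}' 25; python3 go.py 0.447 -0.1015 0.14 20.7
```

```text
clock: 20.65
ee_pos: [0.5016, 0.3319, 0.0841]
eef_rot: [0.57, 0.821, -0.001, -0.004]
contact_force: [0.0, 0.2, 0.1]
grip_width: 0.501
at [0.5016 0.3319 0.0841] t 20.65 q6 0.11 grip mm 47.7 F [0.  0.2 0.1]
linear cm [-38.67 -20.3   -5.68] rot [-0.3 -0.3 -0.2]
```

```bash
python3 -m jog '{"gripper":[4.8,4.8,4.8,6.2,6.2,6.2,6.2,6.2,6.2,6.2,6.2,6.2],"linear":[[0,0,-4],[0,0,-8],[-3.2,-1.7,-8],[-6.4,-3.4,-8],[-9.6,-5,-8],[-12.8,-6.7,-8],[-16,-8.4,-8],[-19.2,-10,-8],[-22.5,-11.8,-8],[-26,-13.6,-8],[-29.5,-15.5,-8],[-33,-17.3,-8]],"rotation":[[0,0,0],[0,0,0],[0,0,0],[0,0,0],[0,0,0],[0,0,0],[0,0,0],[0,0,0],[0,0,0],[0,0,0],[0,0,0],[0,0,0]]}' 25; python3 go.py 0.447 -0.1015 0.11 20.7;python3 - <<'E'
from m import *
for n in('top','scene'):
    d=cap(n);W=pts(d)
    for i,m,s,c in clusters(W,.025,.092,15):
        p=W[m];t=np.percentile(p[:,2],97);a=p[p[:,2]>t-.006];q=(a.min(0)+a.max(0))[:2]/2
        if q[0]<.6:print(n,np.round(c).astype(int),'z %.3f'%t,np.round(q,3),np.round(np.ptp(a,axis=0)[:2],3))
E
```

```text
clock: 21.65
ee_pos: [0.4548, -0.0396, 0.1637]
eef_rot: [0.57, 0.821, -0.001, -0.004]
contact_force: [1.6, 0.0, 0.6]
grip_width: 0.653
at [ 0.4548 -0.0396  0.1637] t 21.65 q6 -0.59 grip mm 62.1 F [1.6 0.  0.6]
linear cm [-5.55 -2.86  5.36] rot [-0.3 -0.3 -0.2]
top [325 192] z 0.077 [ 0.563 -0.175] [0.022 0.023]
top [368 202] z 0.054 [ 0.542 -0.274] [0.016 0.018]
top [127 209] z 0.054 [0.519 0.275] [0.016 0.017]
top [ 99 216] z 0.080 [0.501 0.332] [0.022 0.024]
top [379 228] z 0.061 [ 0.484 -0.293] [0.042 0.044]
top [188 227] z 0.051 [0.481 0.136] [0.016 0.018]
top [509 281] z 0.027 [ 0.371 -0.588] [0.007 0.011]
scene [189 149] z 0.059 [0.496 0.326] [0.015 0.017]
scene [201 157] z 0.051 [0.514 0.273] [0.013 0.02 ]
scene [206 182] z 0.048 [0.479 0.134] [0.016 0.021]
scene [225 220] z 0.087 [ 0.445 -0.105] [0.027 0.025]
scene [301 239] z 0.075 [ 0.561 -0.178] [0.022 0.025]
scene [318 275] z 0.052 [ 0.539 -0.278] [0.019 0.019]
scene [294 288] z 0.058 [ 0.482 -0.294] [0.045 0.045]
```

```bash
python3 -m jog '{"gripper":[6.2,6.2,6.2,6.2,6.2,6.2,6.2],"linear":[[-3,-1.5,0],[-5.6,-2.8,0],[-5.6,-2.8,0],[-5.6,-2.8,1],[-5.6,-2.8,4],[-5.6,-2.8,5.4],[-5.6,-2.8,5.4]],"rotation":[[0,0,0],[0,0,0],[0,0,0],[0,0,0],[0,0,0],[0,0,0],[0,0,0]]}' 25; python3 go.py 0.4465 -0.102 0.027 20.7
```

```text
clock: 22.33
ee_pos: [0.4467, -0.1032, 0.1075]
eef_rot: [0.572, 0.82, -0.001, -0.005]
contact_force: [0.4, 0.3, -0.0]
grip_width: 0.649
at [ 0.4467 -0.1032  0.1075] t 22.3333 q6 -0.72 grip mm 61.8 F [ 0.4  0.3 -0. ]
linear cm [0.06 0.09 8.05] rot [-0.5 -0.4 -0.5]
```

```bash
python3 -m jog '{"gripper":[6.2,6.2,6.2,6.2,6.2,3,3,3,3,3,3],"linear":[[0,0,2],[0,0,5],[0,0,7.5],[0,0,8],[0,0,8],[0,0,8],[0,0,8],[0,0,8],[0,0,8],[0,0,8],[0,0,8]],"rotation":[[0,0,0],[0,0,0],[0,0,0],[0,0,0],[0,0,0],[0,0,0],[0,0,0],[0,0,0],[0,0,0],[0,0,0],[0,0,0]]}' 25; python3 go.py 0.5425 0.224 0.17 20.7
```

```text
clock: 23.25
ee_pos: [0.4465, -0.103, 0.0285]
eef_rot: [0.572, 0.82, -0.001, -0.004]
contact_force: [0.2, 1.8, 9.6]
grip_width: 0.386
at [ 0.4465 -0.103   0.0285] t 23.25 q6 -0.72 grip mm 36.7 F [0.2 1.8 9.6]
linear cm [ 27.47  20.19 -14.14] rot [-0.4 -0.3 -0.5]
```

```bash
python3 -m jog '{"gripper":[3,3,3,3,3,3,3,3,3,3,3,3],"linear":[[0,0,-2],[0,0,-5],[0,0,-8],[0,0,-11],[2,1.5,-13.5],[5,3.7,-14],[8,5.9,-14],[11,8.1,-14],[14,10.3,-14],[17,12.5,-14],[20,14.7,-14],[23,16.9,-14]],"rotation":[[0,0,0],[0,0,0],[0,0,0],[0,0,0],[0,0,0],[0,0,0],[0,0,0],[0,0,0],[0,0,0],[0,0,0],[0,0,0],[0,0,0]]}' 25; python3 go.py 0.5425 0.224 0.07 20.7
```

```text
clock: 24.25
ee_pos: [0.5271, 0.1726, 0.1691]
eef_rot: [0.572, 0.82, -0.001, -0.004]
contact_force: [0.4, -1.0, 0.1]
grip_width: 0.385
at [0.5271 0.1726 0.1691] t 24.25 q6 -0.16 grip mm 36.6 F [ 0.4 -1.   0.1]
linear cm [4.24 3.29 9.91] rot [-0.4 -0.3 -0.5]
```

```bash
python3 -m jog '{"gripper":[3,3,3,3,3,3,3,3,3,3],"linear":[[2.2,1.7,0],[3.8,3,0],[4.3,3.3,0],[4.3,3.3,0],[4.3,3.3,2],[4.3,3.3,5.5],[4.3,3.3,8.5],[4.3,3.3,10.5],[4.3,3.3,10.5],[4.3,3.3,10.5]],"rotation":[[0,0,0],[0,0,0],[0,0,0],[0,0,0],[0,0,0],[0,0,0],[0,0,0],[0,0,0],[0,0,0],[0,0,0]]}' 25; python3 go.py 0.5425 0.224 0.0318 20.7;python3 - <<'E'
from h import *
save(cap('scene'),'s7.png',(130,90,330,250),3)
E
```

```text
clock: 25.08
ee_pos: [0.542, 0.2234, 0.064]
eef_rot: [0.573, 0.82, -0.002, -0.005]
contact_force: [0.6, -0.1, 0.6]
grip_width: 0.387
at [0.542  0.2234 0.064 ] t 25.0833 q6 -0.08 grip mm 36.8 F [ 0.6 -0.1  0.6]
linear cm [0.02 0.09 3.22] rot [-0.5 -0.3 -0.6]
```

View pics/s7.png

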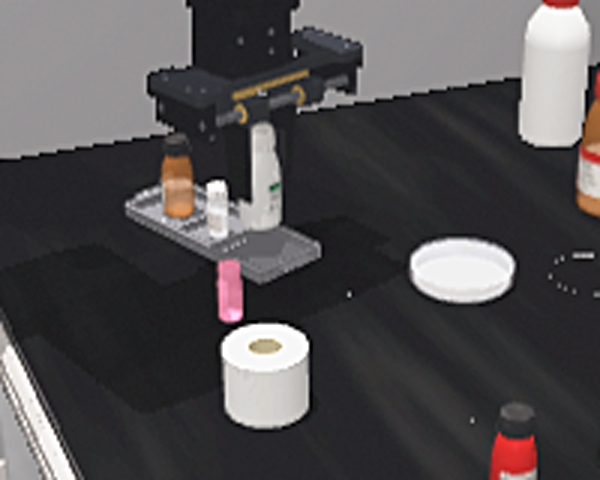

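The dropper (178,180) and vial (217,210) stand in the tray, and the reagent bottle hangs at (265,180) over the near-end compartment. Lowering, releasing and backing off.

```bash
python3 -m jog '{"gripper":[3,3,3,3,3,3,5.4,5.4,5.4,5.4,5.4,5.4],"linear":[[0,0.1,1],[0,0.1,2],[0,0.1,2.8],[0,0.1,3.2],[0,0.1,3.2],[0,0.1,3.2],[0,0.1,3.2],[0,0.1,3.2],[0,0.1,3.2],[0,0.1,3.2],[0,0.1,1],[0,0.1,-2]],"rotation":[[0,0,0],[0,0,0],[0,0,0],[0,0,0],[0,0,0],[0,0,0],[0,0,0],[0,0,0],[0,0,0],[0,0,0],[0,0,0],[0,0,0]]}' 25
python3 -m jog '{"gripper":[5.4,5.4,5.4,5.4,5.4,5.4,5.4,5.4,5.4,5.4],"linear":[[0,0,-4],[0,0,-8],[0,0,-10],[-3,-2,-10],[-6,-4,-10],[-9,-6,-10],[-12,-8,-10],[-15,-10,-10],[-15,-10,-10],[-15,-10,-10]],"rotation":[[0,0,0],[0,0,0],[0,0,0],[0,0,0],[0,0,0],[0,0,0],[0,0,0],[0,0,0],[0,0,0],[0,0,0]]}'
python3 - <<'E'
from m import *
T={'three':((.522,.278),np.array([-.353,.936])),'two':((.506,-.285),np.array([.96,.28]))}
for n in('top','scene'):
    d=cap(n);W=pts(d)
    for i,m,s,c in clusters(W,.015,.1,15):
        p=W[m];t=np.percentile(p[:,2],97);a=p[p[:,2]>t-.006];q=(a.min(0)+a.max(0))[:2]/2
        if not(q[0]<.7 and abs(q[1])<.45):continue
        r=''
        for k,(o,e) in T.items():
            v=(q-o)
            if np.hypot(*v)<.1:r=k+' xy mm %s'%np.round(1000*np.array([v@[e[1],-e[0]],v@e]))
        print(n,np.round(c).astype(int),'z %.3f'%t,np.round(q,3),r)
    save(d,n+'_end.png',s=1.5)
print(sensors.read_state()['ee_pos'],sensors.read_state()['clock'])
E
```

```text
clock: 26.13
ee_pos: [0.5426, 0.2238, 0.0838]
eef_rot: [0.573, 0.82, -0.003, -0.006]
contact_force: [0.2, 0.0, 0.8]
grip_width: 0.565
clock: 26.97
ee_pos: [0.5014, 0.047, 0.1844]
eef_rot: [0.574, 0.819, -0.002, -0.005]
contact_force: [-0.1, -0.2, 0.2]
grip_width: 0.564
top [329 147] z 0.063 [ 0.676 -0.186] 
top [325 192] z 0.078 [ 0.565 -0.175] 
top [368 203] z 0.055 [ 0.542 -0.274] two xy mm [-0. 38.]
top [126 208] z 0.054 [0.519 0.275] three xy mm [-4. -2.]
top [100 216] z 0.079 [0.501 0.333] three xy mm [-0. 58.]
top [378 228] z 0.061 [ 0.484 -0.293] two xy mm [  1. -24.]
scene [189 147] z 0.077 [0.499 0.33 ] three xy mm [-3. 57.]
scene [216 159] z 0.090 [0.539 0.221] three xy mm [ -4. -59.]
scene [202 158] z 0.051 [0.517 0.272] three xy mm [-6. -4.]
scene [284 178] z 0.018 [0.681 0.115] 
scene [206 184] z 0.049 [0.477 0.134] 
scene [218 212] z 0.050 [0.458 0.003] 
scene [351 234] z 0.060 [ 0.673 -0.19 ] 
scene [445 301] z 0.098 [ 0.678 -0.397] 
scene [301 241] z 0.075 [ 0.561 -0.178] 
scene [318 277] z 0.052 [ 0.539 -0.277] two xy mm [ 2. 34.]
scene [294 290] z 0.058 [ 0.482 -0.294] two xy mm [  2. -26.]
[0.5017541  0.04873556 0.18416809] 27.0667
```

View pics/scene_end.png

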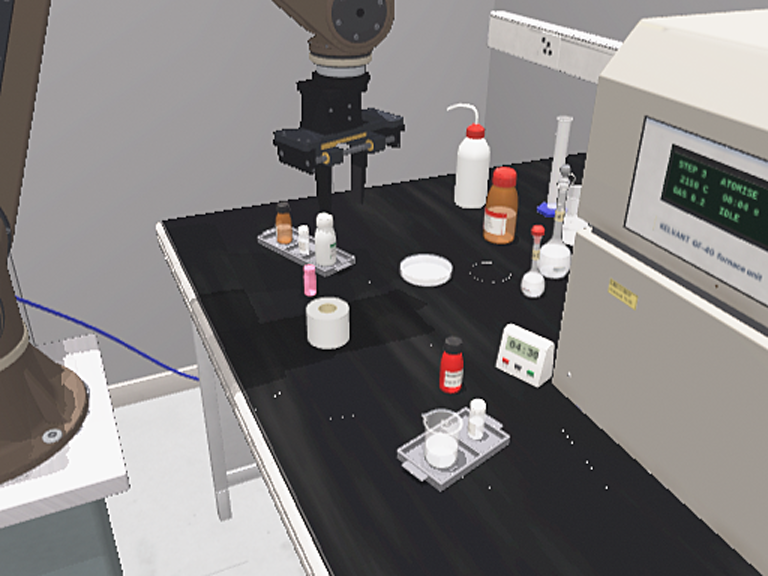

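View pics/top_end.png

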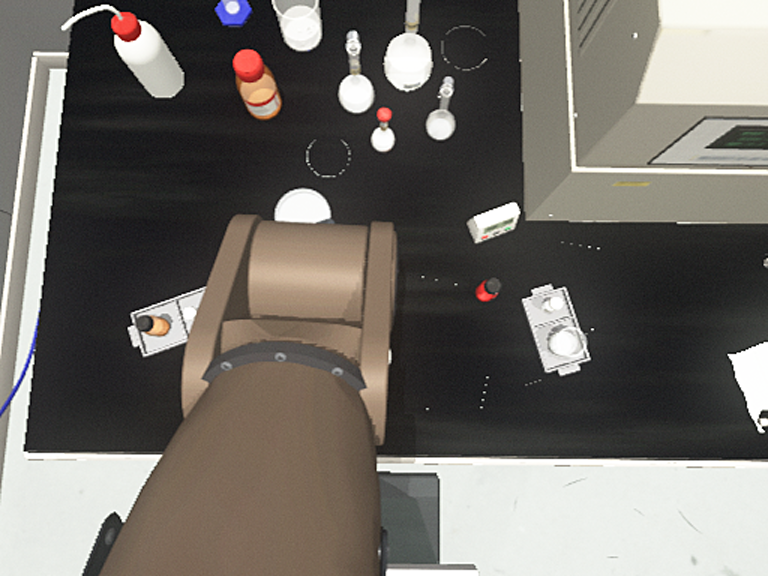

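The final pictures show all five items upright in their compartments. The bottles and vial are at scene (283,225), (303,240) and (325,240), and the beaker and vial at (441,440) and (478,420). The bystanders and decoys are unmoved and the gripper is clear. Handing in.

```bash
python3 -c "
from station import arm;print(arm.job_done())"
```

```text
the job is handed in; nothing more can be done
None
```

I made up both kits and handed the job in after about 27 s of robot time; the hand-in reports no verdict. tray_three holds the amber dropper, a vial and the white reagent bottle. tray_two holds the beaker and the other vial.

**Placement:** In the final images all five stand upright, within about 6 mm of their compartment centres and at the expected heights; the two cameras agree to about 4 mm.

**Left alone:** The film roll, timer, petri dish, pink vial and red bottle measure where they started, to within about 3 mm. The gripper was clear and touching nothing.

**Weaker checks:** In the last top view the arm hid the reagent bottle and film roll completely and the petri dish in part. Those three final positions come from the scene camera alone.

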